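# Slide the pepper mill home along the counter

## Robot

A 6-joint arm with a two-finger parallel gripper is mounted at the origin on the work surface. World frame = base frame: x ahead of the robot, y to its left, z up, the work surface at z = 0. Lengths are in m, angles in rad, forces in N, time in s.
With the tool pointing down it reaches from about 0.275 to 1 m from the base axis. Payload 8.4 kg.
Tool frame: the origin (TCP) lies on the centre line of the jaws, within the pads' length; the fingertips stand 17 mm ahead of it and the grasp point (between the pads) lies 2 mm behind it (bot.tcp_to_tips is the y of the fingertips in the tool frame, in m); y points along the fingers, z is the direction in which the jaws open and shut, and the axes are right-handed (so a half turn about y gives the same grasp; the last joint's range is limited). The gripper opens to 85 mm and grips with 20 to 120 N. Pads are 22 mm wide; open, the fingers measure 114 mm over their backs; the gripper's body (76 mm by 85 mm) begins 54 mm behind the grasp point. The pads swing forward as they close: fully open they stand 13 mm farther back than shut.
Start: joints at [1.34, 0.353, 1.633, -0, 1.155, -0.002], TCP at [0.142, 0.609, 0.223] pointing down, gripper open.
Joint ranges: [-2.63, 2.63], [-0.92, 2.1], [0.06, 2.66], [-1.3, 4.44], [0, 2.69], [-3.02, 3.02]. Speed limits (rad/s): [2.22, 2.22, 2.79, 3.14, 3.14, 3.14].

## Interface

Orientations are given as a unit quaternion [x, y, z, w].
In Python, from workcell import bot, hand, kinematics, get_obs, vision, hand_in gives the robot as it stands. The module is installed in compiled form; this text tells all that it offers. Calls block until the motion is done:
- bot.reach(position, orientation): joint-space move of the TCP to a pose.
- bot.servo_line(position, ori=None, velocity=0.15): straight line of the TCP; ori=None keeps the orientation; velocity is the mean speed in m/s.
- bot.goto_joints(angles): joint-space move.
- hand.move_gripper(opening, strength=None): finger opening in m; strength is the grip in N (None keeps the last); returns when the fingers have stopped.
- bot.dwell(seconds).
- kinematics.solve_ik(position, orientation): joint angles nearest the present ones, or None.
- get_obs(): the state.
- vision.read_camera(name): name is "scene" or "side" or "wrist"; returns a dict with "frame" (420x560x3 uint8, red, green, blue), "intrinsics" (3x3 intrinsics, pixels), "view" (4x4, takes a point from world to camera coordinates). Camera axes: x right, y down, z forward; pixel columns grow to the right and rows downward; lengths in m; the calibration is good to about 2 mm. The wrist camera is an equidistant fisheye: a pixel r from the principal point sees the ray r / f radians off the axis. A picture is of the moment at which its call begins. There is no depth.
A pose or a line that the arm cannot do raises bot.IKError and nothing moves.
- hand_in(): hands the job in, once; it reports no verdict.
The state is a dict: "time_s": time; "joint_pos": joint angles; "joint_vel": joint speeds; "joint_efforts": joint torques, N m; "position": TCP position; "orientation": TCP orientation; "wrist_force": force on the tool from outside, world axes, zero at the start; "ft_torque": the same for the moment, N m; "gripper_width": finger opening in m.
Only numpy, scipy, OpenCV 4.12 (cv2) and the standard library are available. Lean on these libraries where they do the work, as an engineer would, in place of code of your own. Each camera call takes 0.05 s, during which the arm holds its last target.

## Task

Push the tall dark wooden pepper mill across the counter into the empty bay of the low wooden rack (the bay with the green disc), until it stands upright against the bay's back rail. Push it with the fingers low on its body, in its lower half, so that it slides and never tips over or leaves the counter. Leave the pinch pot, the tumbler and the spice jar where they stand.

Things in the scene. Friction and masses are not known exactly. Their poses are not given: they have to be found in the camera images.
- mill: Tall pepper mill of dark wood, loose, 220 mm high, 0.2 to 0.45 kg, standing on the counter. Round about its axis: a straight cylinder 56 mm in diameter up to 45 mm, a waist of 36 mm diameter at 95 to 120 mm, a 48 mm head at 175 to 190 mm, a 24 mm knob on top. Origin at the centre of its underside, z up; its yaw means nothing.
- mill_low (a point): Point on the mill's axis 20 mm above its underside: a good height to push at. Friction on the counter is about 0.5 to 0.7, so pushed under about 35 mm it slides; pushed higher it may tip. One narrow fingertip can slip off its round side; two fingertips about 30 mm apart cradle it.
- rack: Low rack of pale wood fixed to the counter, 30 mm high, three bays open to the robot and above, no floor. Origin on the counter, middle of the back rail's front face; -x points out of the bays, y along the rail. Rail 312 mm long, at x = 0 to 18 mm. Four 12 mm dividers with round noses, x = -50 to 0 mm, centred at y = -150, -50, 50, 150 mm: each bay is 88 mm wide, 50 mm deep.
- spot: Flat green disc, 60 mm across and paper-thin, lying flush on the counter in the one empty bay, on its centre line. Origin at its centre, 32 mm in front of the face of the back rail; axes parallel to the rack's: +x points into the bay at the rail, y across the bay. A mill that touches the rail has its axis 4 mm past the disc's centre towards +x.
- pot: Bystander: blue ceramic pinch pot, 58 mm across, 45 mm high, standing in one of the other bays. Origin at the centre of its underside.
- tumbler: Bystander: clear glass tumbler, 58 mm across, 105 mm high, standing in the remaining bay. Origin at the centre of its underside.
- jar: Bystander: amber spice jar with a steel lid, 56 mm across, 85 mm high, standing on the counter to the robot's left of the work. Origin at the centre of its underside.
Mind the look-alikes: they are no part of the job. Of the things that look like the mill, take the one that is farthest to the robot's left at the start.

How it is judged:
On the way:
1. the fingers push on the lower half of the mill and it has slid at least 20 mm, upright (contact force between the fingers and mill above 0.2 N and height (world z) of the grasp point below 0.11 m and distance of mill from where it was at the start of the episode above 0.02 m and angle between mill's own z axis and vertical below 0.2 rad), for 0.05 s.
At the end, for the whole second after the job is handed in: The mill stands upright (within 0.04 rad) and still on the counter in the bay with the green disc, between its dividers (within 18 mm of the bay's centre line), touching the back rail or at most 8 mm short of it; pot, tumbler and jar stand within 12 mm of where they began (x of mill in the frame of spot between -0.004 and 0.008 m and y of mill in the frame of spot between -0.018 and 0.018 m and angle between mill's own z axis and vertical below 0.04 rad and height (world z) of mill below 0.004 m and linear speed of mill below 0.01 m/s and not (distance of any of pot, tumbler, jar from where it was at the start of the episode above 0.012 m or angle between any of pot, tumbler, jar's own z axis and vertical above 0.2 rad)).
It fails at once if the mill tips by more than 0.2 rad (angle between mill's own z axis and vertical above 0.2 rad).
It fails at once if the mill is lifted or carried (its underside more than 8 mm above the counter) (height (world z) of mill above 0.008 m).
It fails at once if the fingers push on the upper half of the mill (grasp point above 110 mm while touching it) (contact force between the fingers and mill above 0.5 N and height (world z) of the grasp point above 0.11 m).
It fails at once if the pot, tumbler or jar is shifted more than 12 mm or tipped (distance of any of pot, tumbler, jar from where it was at the start of the episode above 0.012 m or angle between any of pot, tumbler, jar's own z axis and vertical above 0.2 rad).
It also fails if it takes over 58 s, if anything falls off the work surface, if the arm or the gripper's body presses on something with over 40 N, if the wrist force passes 120 N, or if a joint passes its speed limit or range.

## Working session

There is one attempt and no reset: what is moved stays moved. The work goes in short steps, each a Python script; the robot and the scene stay as the last script left them, time stands still between calls to the robot, and variables do not carry over. Pictures are saved under pics/ and viewed, and the job is handed in when it is done.

```bash
mkdir -p pics; ls
python3 - <<'E'
from workcell import bot, hand, kinematics, get_obs, vision
import cv2,numpy as np
for n in ["scene","side","wrist"]:
    c=vision.read_camera(n); cv2.imwrite(f"pics/{n}0.png",c["frame"][:,:,::-1]); np.savez(f"{n}0.npz",**c)
    print(n,np.round(c["intrinsics"],1).tolist(),np.round(c["view"],3).tolist())
o=get_obs(); print(o["time_s"],o["position"],o["orientation"],o["gripper_width"],bot.tcp_to_tips)
E
```

```text
pics
scene [[438.8, 0.0, 282.2], [0.0, 438.8, 207.7], [0.0, 0.0, 1.0]] [[-0.313, 0.95, -0.003, 0.124], [0.637, 0.207, -0.743, -0.315], [-0.705, -0.234, -0.67, 1.164], [0.0, 0.0, 0.0, 1.0]]
side [[545.9, 0.0, 282.5], [0.0, 545.9, 215.9], [0.0, 0.0, 1.0]] [[-0.96, -0.278, 0.007, 0.554], [-0.16, 0.532, -0.831, 0.097], [0.228, -0.8, -0.556, 0.83], [0.0, 0.0, 0.0, 1.0]]
wrist [[325.2, 0.0, 276.1], [0.0, 325.2, 206.2], [0.0, 0.0, 1.0]] [[0.227, 0.974, -0.002, -0.624], [0.923, -0.215, 0.321, -0.041], [0.312, -0.074, -0.947, 0.382], [0.0, 0.0, 0.0, 1.0]]
0.15 [0.14167516 0.60833959 0.22223487] [ 0.70286895 -0.0807652   0.08067221 -0.70209986] 0.0853913670037497 0.017
```

View pics/scene0.png

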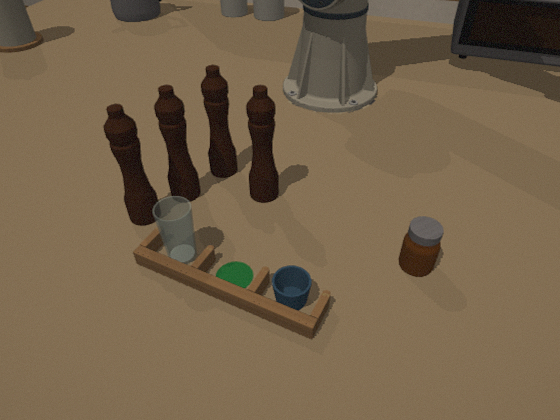

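View pics/side0.png

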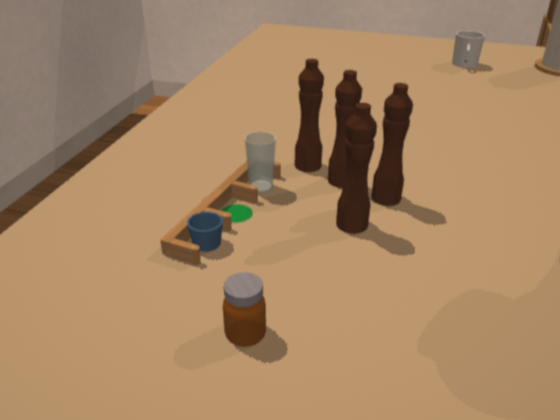

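View pics/wrist0.png

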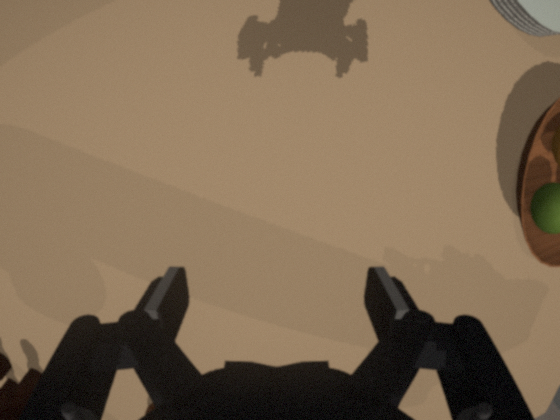

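The target is the mill farthest to the robot's left: scene around (264,190), side around (354,215). The green disc is in the middle bay, at scene (235,276) and side (237,213). Next I'll measure positions.

```bash
cat > h.py <<'E'
import numpy as np,cv2
def load(n): return dict(np.load(n+"0.npz"))
def ray(c,u,v):
    V=c["view"];R=V[:3,:3];o=-R.T@V[:3,3];d=R.T@np.linalg.inv(c["intrinsics"])@np.array([u,v,1.]);return o,d
def onz(c,u,v,z):
    o,d=ray(c,u,v);return o+d*(z-o[2])/d[2]
def proj(c,p):
    q=c["view"]@np.append(p,1);q=c["intrinsics"]@q[:3];return q[:2]/q[2]
def tri(obs):
    A=np.zeros((3,3));b=np.zeros(3)
    for c,u,v in obs:
        o,d=ray(c,u,v);d/=np.linalg.norm(d);M=np.eye(3)-np.outer(d,d);A+=M;b+=M@o
    return np.linalg.solve(A,b)
E
python3 - <<'E'
from h import *
for n in ["scene","side"]:
    c=load(n);f=c["frame"].astype(int);r,g,b=f[...,0],f[...,1],f[...,2]
    m=((g>r*1.6)&(g>b*1.5)&(g>50)).astype(np.uint8)
    k,l,s,ce=cv2.connectedComponentsWithStats(m)
    i=1+np.argmax(s[1:,4]);print(n,"green",s[i],ce[i],onz(c,*ce[i],0).round(4))
    d=((f.sum(2)<130)&(r>=b)).astype(np.uint8)
    k,l,s,ce=cv2.connectedComponentsWithStats(d)
    for i in range(1,k):
        if s[i,4]>500:print(s[i],ce[i].round(1))
    box=(100,60,350,340) if n=="scene" else (150,40,430,350)
    x0,y0,x1,y1=box
    cv2.imwrite(f"pics/{n}_crop.png",cv2.resize(c["frame"][y0+100*(n=="scene"):y1 if n=="scene" else 350,x0:x1,::-1],None,fx=2.0 if n=="side" else 3,fy=2.0 if n=="side" else 3,interpolation=cv2.INTER_CUBIC)[:600])
E
```

```text
scene green [216 262  37  26 649] [235.87211094 273.42681048] [0.6562 0.008  0.    ]
[ 457    0  103   57 4342] [513.7  25.5]
[ 201   66   36  112 2422] [218.3 124.4]
[ 155   86   45  115 2696] [176.3 145. ]
[ 247   86   32  117 2688] [261.9 146.6]
[ 104  105   54  120 3072] [130.2 165.5]
[399 238  41  39 790] [417.  260.7]
side green [222 205  30  17 337] [238.30860534 212.30860534] [0.658  0.0044 0.    ]
[ 296   62   27  109 2023] [309.4 121.6]
[ 329   73   47  160 4549] [351.6 159. ]
[ 372   86   40  119 2488] [392.  151.8]
```

View pics/scene_crop.png

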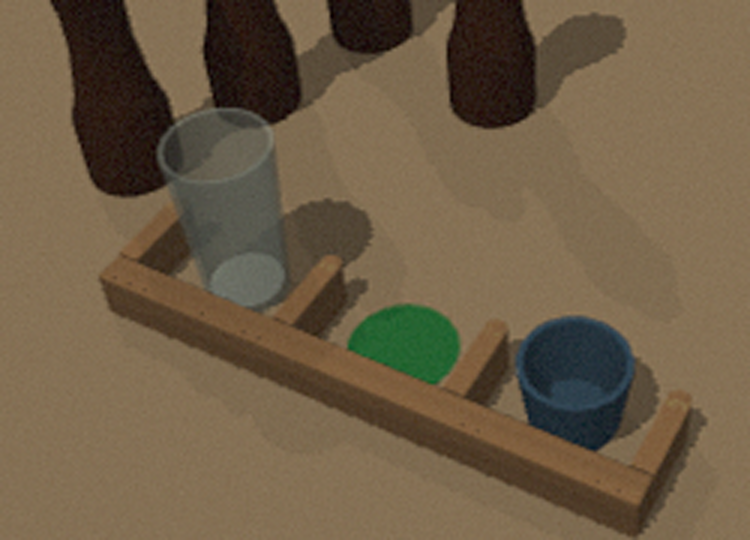

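View pics/side_crop.png

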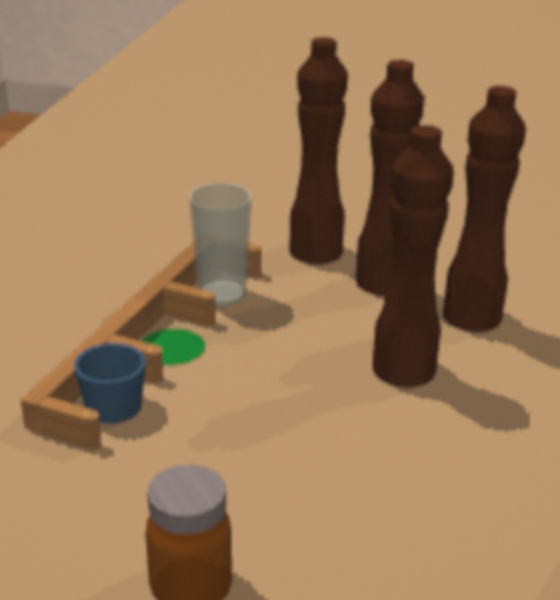

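```bash
cat > m.py <<'E'
from h import *
from scipy.optimize import least_squares
def millbase(c,m):
    # bottom-edge point -> ground -> shift 28 mm away from camera
    ys,xs=np.nonzero(m); vb=ys.max()
    cols=xs[(ys>vb-14)&(ys<=vb-8)]
    u=(cols.min()+cols.max())/2
    o,_=ray(c,u,vb); p=onz(c,u,vb+.5,0); d=p[:2]-o[:2]; d/=np.linalg.norm(d); return p[:2]+.028*d,(u,vb)
def rackfit(c,S,off,pts):
    P=np.array([q[0] for q in pts]);U=np.array([q[1] for q in pts])/S+off
    def w(x):
        cs,sn=np.cos(x[2]),np.sin(x[2]);return np.c_[x[0]+cs*P[:,0]-sn*P[:,1],x[1]+sn*P[:,0]+cs*P[:,1],P[:,2]]
    f=lambda x:np.concatenate([proj(c,p)-u for p,u in zip(w(x),U)])
    s=least_squares(f,[.69,0,0]);return s.x,f(s.x)
def disc(c):
    f=c["frame"].astype(int);r,g,b=f[...,0],f[...,1],f[...,2]
    m=((g>r*1.6)&(g>b*1.5)&(g>50)).astype(np.uint8)
    k=cv2.findContours(m,0,1)[0];k=max(k,key=cv2.contourArea)[:,0]
    P=np.array([onz(c,u,v,0)[:2] for u,v in k])
    return least_squares(lambda x:np.hypot(*(P-x).T)-.0295,P.mean(0),loss="cauchy",f_scale=.0005).x
E
python3 - <<'E'
from m import *
C=load("scene");D=load("side")
pts=[((.018,-.156,.03),(101,275)),((.018,.156,.03),(637,503)),((-.05,.15,.03),(684,395)),((-.05,.05,.03),(500,322)),((-.05,-.05,.03),(335,258))]
x,r=rackfit(C,3,(100,160),pts);print("rack",x.round(4),r.round(1))
th=x[2];print("spot from rack",x[:2]-.032*np.array([np.cos(th),np.sin(th)]),"disc",disc(C),disc(D))
pts=[((-.05,.156,.0),(98,448)),((-.05,.044,.03),(214,297+2)),((-.05,.156,.03),(98,413))]
for n,c,b in [("scene",C,(240,80,290,210)),("side",D,(326,160,374,240))]:
    f=c["frame"].astype(int);m=(f.sum(2)<(130 if n=="scene" else 150))
    z=np.zeros_like(m);z[b[1]:b[3],b[0]:b[2]]=m[b[1]:b[3],b[0]:b[2]]
    k,l,s,ce=cv2.connectedComponentsWithStats(z.astype(np.uint8));i=1+np.argmax(s[1:,4])
    print(n,millbase(c,l==i))
print("knob top",tri([(C,260.5,91),(D,363,108)]))
# others
for nm,u,v in [("millB scene",(491,1),0)]:pass
for nm,u,v in [("mill2",223,177),("mill3",185,201),("mill1",142,224),("tumbler base",100+248/3,160+285/3),("pot base",100+577/3,160+410/3),("jar",417,268)]:
    print(nm,onz(C,u,v,0).round(3))
E
```

```text
rack [ 0.6937  0.0033 -0.1516] [-1.3 -0.2  0.2  1.4 -0.1 -0.8  0.5 -0.4  0.7 -0.6]
spot from rack [0.66207863 0.00816852] disc [0.6623065  0.00673352] [0.66476812 0.00582219]
scene (array([ 0.45532488, -0.01806889]), (np.float64(264.0), np.int64(202)))
side (array([ 0.45542208, -0.02039792]), (np.float64(352.0), np.int64(232)))
knob top [ 0.45625962 -0.01584752  0.21472963]
mill2 [ 0.434 -0.113  0.   ]
mill3 [ 0.524 -0.152  0.   ]
mill1 [ 0.604 -0.195  0.   ]
tumbler base [ 0.647 -0.091  0.   ]
pot base [0.671 0.107 0.   ]
jar [0.555 0.281 0.   ]
```

```bash
cat >> m.py <<'E'
from scipy.spatial.transform import Rotation as Ro
def quat(psi,th,s=1):
    y=np.array([np.cos(psi)*np.sin(th),np.sin(psi)*np.sin(th),-np.cos(th)])
    z=s*np.array([-np.sin(psi),np.cos(psi),0]);x=np.cross(y,z)
    return Ro.from_matrix(np.c_[x,y,z]).as_quat()
E
python3 - <<'E'
from m import *
from workcell import bot, hand, kinematics, get_obs, vision
c=load("wrist");o=get_obs()
V=c["view"];cam=-V[:3,:3].T@V[:3,3]
R=Ro.from_quat(o["orientation"]).as_matrix();print("cam in tool",(R.T@(cam-o["position"])).round(3),(R.T@V[:3,:3].T).round(2).tolist())
print("tool axes",R.round(2).tolist())
hand.move_gripper(0.034);o=get_obs();print(o["gripper_width"],bot.tcp_to_tips,o["time_s"])
for th in (.6,.7,.8,.9):
  for s in (1,-1):
    q=quat(.05,th,s)
    for d in (.10,.04): 
        p=np.array([.4555,-.018,0])-d*np.array([np.cos(.05),np.sin(.05),0])+[0,0,.035]
        for z in (0,.15):
            j=kinematics.solve_ik(p+[0,0,z],q);print(th,s,d,z,None if j is None else np.round(j,2))
    j=kinematics.solve_ik([.63,.01,.035],q);print("end",None if j is None else np.round(j,2))
E
```

```text
cam in tool [-0.084 -0.151 -0.   ] [[0.0, 0.95, 0.32], [0.0, -0.32, 0.95], [1.0, -0.0, -0.0]]
tool axes [[0.97, -0.0, 0.23], [-0.23, -0.0, 0.97], [-0.0, -1.0, -0.0]]
0.03415155239058538 0.017 0.7
0.6 1 0.1 0 None
0.6 1 0.1 0.15 [-0.22 -0.34  2.58  0.46  0.34 -2.22]
0.6 1 0.04 0 [-0.14  0.38  2.63  2.9   0.46  1.63]
0.6 1 0.04 0.15 [-0.14 -0.19  2.5   0.44  0.26 -2.15]
end [-0.    0.49  2.2   2.94  0.15  1.73]
0.6 -1 0.1 0 None
0.6 -1 0.1 0.15 [-0.22 -0.34  2.58  0.46  0.34  0.92]
0.6 -1 0.04 0 [-0.14  0.38  2.63  2.9   0.46 -1.51]
0.6 -1 0.04 0.15 [-0.14 -0.19  2.5   0.44  0.26  0.99]
end [-0.    0.49  2.2   2.94  0.15 -1.41]
0.7 1 0.1 0 None
0.7 1 0.1 0.15 [-0.27 -0.35  2.65  0.91  0.26 -2.71]
0.7 1 0.04 0 None
0.7 1 0.04 0.15 [-0.17 -0.19  2.57  1.1   0.16 -2.84]
end [-0.01  0.52  2.26  3.03  0.34  1.63]
0.7 -1 0.1 0 None
0.7 -1 0.1 0.15 [-0.27 -0.35  2.65  0.91  0.26  0.43]
0.7 -1 0.04 0 None
0.7 -1 0.04 0.15 [-0.17 -0.19  2.57  1.1   0.16  0.3 ]
end [-0.01  0.52  2.26  3.03  0.34 -1.51]
0.8 1 0.1 0 None
0.8 1 0.1 0.15 None
0.8 1 0.04 0 None
0.8 1 0.04 0.15 [-0.21 -0.16  2.64  2.14  0.22  2.38]
end [-0.01  0.57  2.31  3.06  0.54  1.6 ]
0.8 -1 0.1 0 None
0.8 -1 0.1 0.15 None
0.8 -1 0.04 0 None
0.8 -1 0.04 0.15 [-0.21 -0.16  2.64  2.14  0.22 -0.76]
end [-0.01  0.57  2.31  3.06  0.54 -1.54]
0.9 1 0.1 0 None
0.9 1 0.1 0.15 None
0.9 1 0.04 0 None
0.9 1 0.04 0.15 None
end [-0.01  0.64  2.35  3.07  0.75  1.59]
0.9 -1 0.1 0 None
0.9 -1 0.1 0.15 None
0.9 -1 0.04 0 None
0.9 -1 0.04 0.15 None
end [-0.01  0.64  2.35  3.07  0.75 -1.56]
```

Run:
```python
from m import *
from workcell import bot, hand, kinematics, get_obs, vision
for th in (.4,.45,.5,.55):
  for psi in (-.15,.05,.25):
    q=quat(psi,th,1);e=np.array([np.cos(psi),np.sin(psi),0])
    print(th,psi)
    for d,z in ((.055,.2),(.055,.1),(.055,.035),(.055,.026),(.04,.026)):
        j=kinematics.solve_ik(np.array([.4555,-.018,z])-d*e,q);print("  ",d,z,None if j is None else np.round(j,2))
    j=kinematics.solve_ik([.63,.01,.026],q);print("  end",None if j is None else np.round(j,2))
```

```text
0.4 -0.15
   0.055 0.2 [ 0.03 -0.19  2.36 -0.13  0.58 -1.29]
   0.055 0.1 [ 0.03  0.05  2.48 -0.32  0.23 -1.09]
   0.055 0.035 [0.03 0.27 2.52 4.22 0.08 0.66]
   0.055 0.026 [0.03 0.3  2.52 3.91 0.1  0.98]
   0.04 0.026 [0.02 0.31 2.5  4.01 0.09 0.86]
  end [ 0.06  0.5   2.06 -0.4   0.21 -0.99]
0.4 0.05
   0.055 0.2 [-0.11 -0.19  2.37  0.11  0.58 -1.81]
   0.055 0.1 [-0.11  0.05  2.48  0.28  0.23 -1.99]
   0.055 0.035 [-0.11  0.26  2.52  2.15  0.07  2.41]
   0.055 0.026 [-0.11  0.3   2.53  2.46  0.1   2.1 ]
   0.04 0.026 [-0.1   0.31  2.5   2.36  0.08  2.21]
  end [ 0.    0.49  2.06  0.1   0.19 -1.71]
0.4 0.25
   0.055 0.2 [-0.24 -0.17  2.35  0.32  0.63 -2.29]
   0.055 0.1 [-0.24  0.07  2.46  0.63  0.32 -2.64]
   0.055 0.035 [-0.24  0.28  2.5   1.51  0.19  2.74]
   0.055 0.026 [-0.24  0.31  2.5   1.69  0.19  2.56]
   0.04 0.026 [-0.22  0.32  2.48  1.63  0.18  2.64]
  end [-0.05  0.5   2.05  0.52  0.24 -2.35]
0.45 -0.15
   0.055 0.2 [ 0.05 -0.21  2.4  -0.17  0.52 -1.24]
   0.055 0.1 [ 0.05  0.05  2.51 -0.55  0.16 -0.85]
   0.055 0.035 [0.05 0.28 2.55 3.7  0.16 1.19]
   0.055 0.026 [0.
[... 1782 characters left out ...]
26 [0.06 0.38 2.59 3.44 0.38 1.48]
  end [0.08 0.5  2.16 4.25 0.13 0.67]
0.55 0.05
   0.055 0.2 [-0.14 -0.25  2.47  0.27  0.39 -1.98]
   0.055 0.1 [-0.14  0.06  2.58  1.96  0.11  2.59]
   0.055 0.035 [-0.14  0.33  2.62  2.86  0.37  1.67]
   0.055 0.026 [-0.14  0.37  2.63  2.89  0.41  1.64]
   0.04 0.026 [-0.13  0.38  2.6   2.89  0.38  1.65]
  end [-0.    0.5   2.17  2.8   0.08  1.87]
0.55 0.25
   0.055 0.2 [-0.34 -0.21  2.44  0.62  0.52 -2.64]
   0.055 0.1 [-0.34  0.09  2.55  1.46  0.3   2.74]
   0.055 0.035 [-0.34  0.34  2.59  2.27  0.39  1.89]
   0.055 0.026 [-0.34  0.38  2.59  2.34  0.41  1.81]
   0.04 0.026 [-0.3   0.38  2.57  2.35  0.4   1.84]
  end [-0.08  0.51  2.15  1.82  0.18  2.61]
```

```bash
cat >> m.py <<'E'
PSI=.05
def pose(ax,th,gap=0,low=.006,psi=PSI,w=.022):
    """TCP pose that has the pads' front corners gap short of touching a mill with axis at ax"""
    d=w+.017*np.sin(th)+.011*np.cos(th)+gap
    z=low+.017*np.cos(th)+.011*np.sin(th)
    return np.array([ax[0]-d*np.cos(psi),ax[1]-d*np.sin(psi),z]),quat(psi,th)
MILL=np.array([.4555,-.0185]);SPOT=np.array([.6635,.0065]);RX=np.array([np.cos(-.15),np.sin(-.15)])
E
python3 - <<'E'
from m import *
from workcell import bot, hand, kinematics, get_obs, vision
p,q=pose(MILL,.5,.020,.014);print(p)
Q=np.array(kinematics.solve_ik(p,q));print(Q.round(3))
if Q[3]<2: raise SystemExit
up=Q.copy();up[1]-=.45
for j1 in (1.2,Q[0]+.5):
    a=up.copy();a[0]=j1;bot.goto_joints(a);o=get_obs();print(o["time_s"],o["position"].round(3))
a=Q.copy();a[0]+=.5;bot.goto_joints(a);o=get_obs();print(o["time_s"],o["position"].round(3),o["wrist_force"])
for n in ["scene","side"]:
    cv2.imwrite(f"pics/{n}1.png",vision.read_camera(n)["frame"][:,:,::-1])
E
```

```text
[ 0.3957711  -0.02148894  0.03419258]
[-0.137  0.302  2.6    2.797  0.268  1.739]
3.075 [0.139 0.449 0.232]
4.4417 [0.426 0.197 0.232]
5.2583 [0.358 0.171 0.035] [0.33015087 0.01190549 0.72108162]
```

View pics/scene1.png

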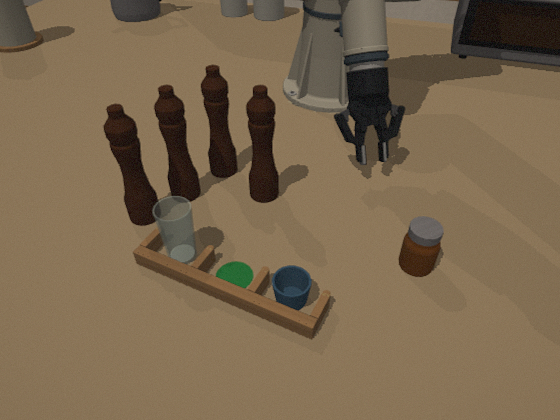

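View pics/side1.png

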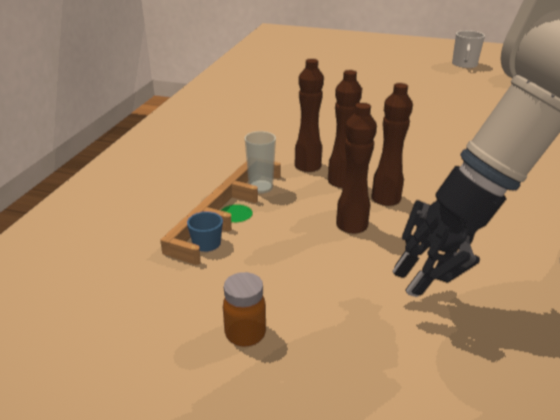

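The gripper is low and to the left of the mill, with clear space around it. The fingertips show at scene (362,160)/(384,158) and side (402,273)/(414,289). I'll check their height, then sweep in behind the mill.

Run:
```python
from m import *
from workcell import bot, hand, kinematics, get_obs, vision
C=load("scene");D=load("side")
print(tri([(C,362,160),(D,402,274)]).round(3),tri([(C,384,158),(D,414,290)]).round(3))
o=get_obs();a=np.array(o["joint_pos"]);a[0]-=.5;bot.goto_joints(a)
o=get_obs();print(o["time_s"],o["position"].round(4),o["wrist_force"].round(2))
p,q=pose(MILL,.5,.018,.006)
bot.servo_line(p,q,.05)
o=get_obs();print(o["time_s"],o["position"].round(4),p.round(4),o["wrist_force"].round(2))
for n in ["scene","side"]:
    f=vision.read_camera(n)["frame"];b=(200,60,400,210) if n=="scene" else (290,80,490,290)
    cv2.imwrite(f"pics/{n}2.png",cv2.resize(f[b[1]:b[3],b[0]:b[2],::-1],None,fx=2.8,fy=2.8,interpolation=cv2.INTER_CUBIC))
```

```text
[0.358 0.15  0.047] [0.341 0.188 0.051]
6.1417 [ 0.3971 -0.0212  0.0359] [-0.27  0.41 -0.08]
6.475 [ 0.3975 -0.0204  0.0259] [ 0.3978 -0.0214  0.0262] [ 0.15  0.56 -0.78]
```

View pics/scene2.png

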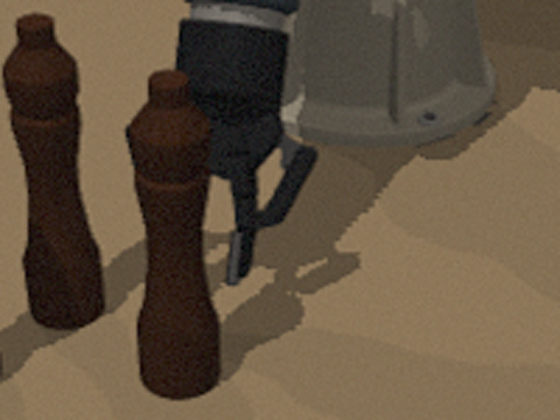

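View pics/side2.png

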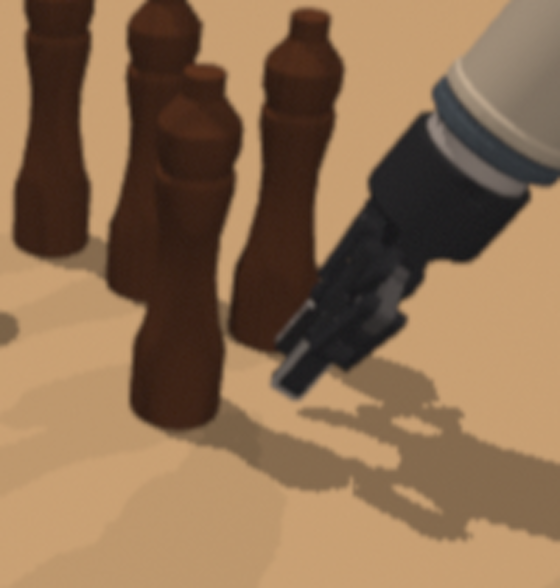

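Run:
```python
from m import *
C=load("scene");D=load("side")
def ony(c,u,v,y):
    o,d=ray(c,u,v);return o+d*(y-o[1])/d[1]
for y in (-.006,.0,.008):print(ony(D,392,221,y).round(3))
def onx(c,u,v,x):
    o,d=ray(c,u,v);return o+d*(x-o[0])/d[0]
for x in (.395,.402,.41):print(onx(C,200+234/2.8,60+285/2.8,x).round(3))
print(tri([(D,392,221),(C,200+234/2.8,60+285/2.8)]))
```

```text
[ 0.389 -0.006  0.027]
[0.389 0.    0.031]
[0.389 0.008 0.036]
[0.395 0.003 0.037]
[0.402 0.005 0.042]
[0.41  0.008 0.048]
[0.38891698 0.00094148 0.0320441 ]
```

Run:
```python
from m import *
from workcell import bot, hand, kinematics, get_obs, vision
o=get_obs();R=Ro.from_quat(o["orientation"]).as_matrix();print(R[:,1].round(3),o["gripper_width"])
for i in range(3):
    p=np.array(get_obs()["position"])-[0,0,.006]
    bot.servo_line(p,None,.05)
    o=get_obs();print(o["time_s"],o["position"].round(4),o["wrist_force"].round(2))
    if abs(o["wrist_force"][2])>4: break
for n in ["scene","side"]:
    f=vision.read_camera(n)["frame"];b=(200,60,400,210) if n=="scene" else (330,150,450,270)
    s=2.8 if n=="scene" else 5
    cv2.imwrite(f"pics/{n}3.png",cv2.resize(f[b[1]:b[3],b[0]:b[2],::-1],None,fx=s,fy=s,interpolation=cv2.INTER_CUBIC))
```

```text
[ 0.479  0.025 -0.878] 0.034301083605636176
6.8417 [ 0.3974 -0.0205  0.02  ] [-0.86  0.31 -0.19]
7.1167 [ 0.3971 -0.0205  0.0139] [-0.07 -0.94  0.16]
7.3917 [ 0.3969 -0.0205  0.0077] [-1.02 -0.28  0.2 ]
```

View pics/scene3.png

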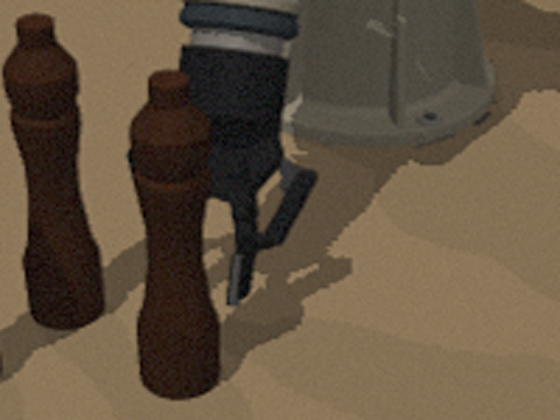

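View pics/side3.png

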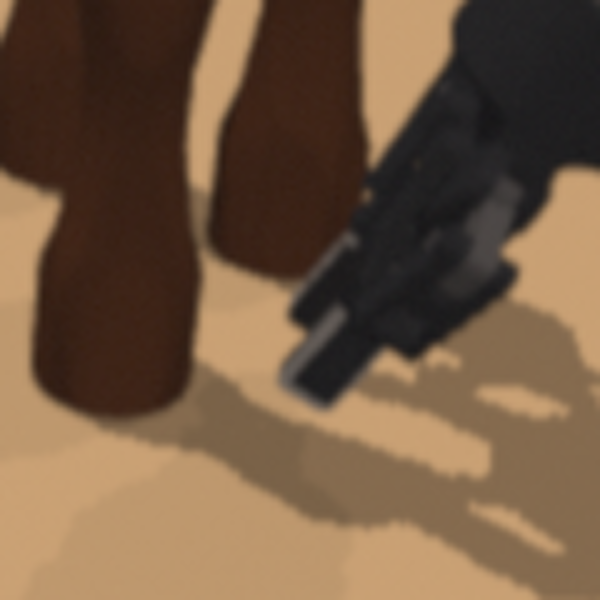

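Run:
```python
from m import *
C=load("scene");D=load("side")
def ony(c,u,v,y):
    o,d=ray(c,u,v);return o+d*(y-o[1])/d[1]
for y in (-.003,.003):print(y,"front",ony(D,330+283/5,150+383/5,y).round(3),"low",ony(D,330+325/5,150+408/5,y).round(3))
print(tri([(D,330+283/5,150+383/5),(C,200+232/2.8,60+303/2.8)]).round(4))
```

```text
-0.003 front [ 0.397 -0.003  0.016] low [ 0.382 -0.003  0.009]
0.003 front [0.396 0.003 0.02 ] low [0.382 0.003 0.013]
[0.396  0.002  0.0207]
```

Run:
```python
from m import *
D=load("side")
def ony(c,u,v,y):
    o,d=ray(c,u,v);return o+d*(y-o[1])/d[1]
T=np.array([.3975,-.02,.0259])
for nm,x,y in [("bodytopfront",370,185),("front",432,112),("knuckle",368,208),("knuckle2",318,285),("tipR front",277,342),("tipL front",275,380)]:
    for Y in (-.03,0.02):
        p=ony(D,290+x/2.8,80+y/2.8,Y);r=p-T;print(nm,Y,p.round(3),"a",round(r@[.479,0,-.878],3),"x",round(r@[.878,0,.479],3))
```

```text
bodytopfront -0.03 [ 0.361 -0.03   0.158] a -0.134 x 0.031
bodytopfront 0.02 [0.361 0.02  0.182] a -0.155 x 0.043
front -0.03 [ 0.335 -0.03   0.205] a -0.187 x 0.031
front 0.02 [0.337 0.02  0.226] a -0.205 x 0.042
knuckle -0.03 [ 0.36  -0.03   0.144] a -0.122 x 0.024
knuckle 0.02 [0.36  0.02  0.169] a -0.143 x 0.035
knuckle2 -0.03 [ 0.381 -0.03   0.091] a -0.065 x 0.016
knuckle2 0.02 [0.379 0.02  0.119] a -0.09 x 0.029
tipR front -0.03 [ 0.4   -0.03   0.048] a -0.018 x 0.012
tipR front 0.02 [0.397 0.02  0.079] a -0.046 x 0.025
tipL front -0.03 [ 0.398 -0.03   0.021] a 0.005 x -0.002
tipL front 0.02 [0.395 0.02  0.053] a -0.025 x 0.011
```

```bash
cat >> m.py <<'E'
def pose2(ax,th,gap=0,zf=.019,psi=PSI,w=.022):
    s,c=np.sin(th),np.cos(th);d=w+gap-.010*s+.0044*c
    return np.array([ax[0]-d*np.cos(psi),ax[1]-d*np.sin(psi),zf-.010*c-.0044*s]),quat(psi,th)
def look(vision,k):
    for n in ["scene","side"]:
        c=vision.read_camera(n);np.savez(f"{n}_{k}.npz",**c);cv2.imwrite(f"pics/{n}_{k}.png",c["frame"][:,:,::-1])
E
python3 - <<'E'
from m import *
from workcell import bot, hand, kinematics, get_obs, vision
WP=SPOT-.065*RX
P=[(MILL,.52,.006,.04),(MILL+.04*(WP-MILL)/np.linalg.norm(WP-MILL),.55,0,.03)]
for ax,th,g,v in P:
    p,q=pose2(ax,th,g);print(p.round(4),kinematics.solve_ik(p,q).round(2))
    bot.servo_line(p,q,v);o=get_obs();print(o["time_s"],o["position"].round(4),o["wrist_force"].round(2))
look(vision,4)
E
```

```text
[ 0.4287 -0.0198  0.0081] [-0.12  0.43  2.56  2.91  0.37  1.64]
8.4333 [ 0.4283 -0.0198  0.008 ] [ 0.68 -1.11  0.27]
[ 0.4739 -0.0101  0.0082] [-0.07  0.46  2.49  2.96  0.35  1.64]
10.125 [ 0.4738 -0.0102  0.0082] [-1.23 -0.5  -0.04]
```

View pics/scene_4.png

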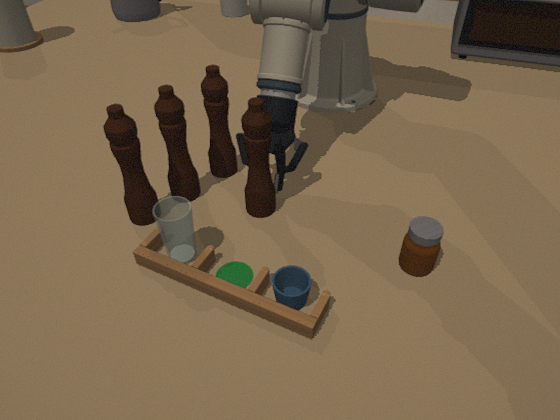

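View pics/side_4.png

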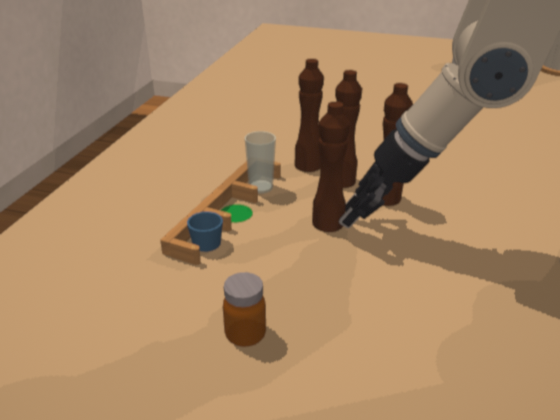

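The mill is sliding upright; its base is now at scene (260,216) and side (329,229). I'll measure its offset in the cradle and carry on.

```bash
cat >> m.py <<'E'
def base(c,u,v):
    o,_=ray(c,u,v);p=onz(c,u,v,0)[:2];d=p-o[:2];return p+.028*d/np.linalg.norm(d)
def where(k,sb,db):
    for n,b in (("scene",sb),("side",db)):
        c=dict(np.load(f"{n}_{k}.npz"));f=c["frame"].astype(int);m=(f.sum(2)<(130 if n=="scene" else 150))
        z=np.zeros_like(m);z[b[1]:b[3],b[0]:b[2]]=m[b[1]:b[3],b[0]:b[2]]
        kk,l,s,ce=cv2.connectedComponentsWithStats(z.astype(np.uint8));i=1+np.argmax(s[1:,4])
        ys,xs=np.nonzero(l==i);vb=ys.max();col=xs[(ys>vb-14)&(ys<=vb-8)];u=(col.min()+col.max())/2
        e=base(c,u,vb+.5);r=e-SPOT;print(n,(u,vb),e.round(4),"in spot",(r@RX).round(4),(r@[-RX[1],RX[0]]).round(4))
E
python3 - <<'E'
from m import *
where(4,(236,165,277,225),(305,170,342,240))
E
```

```text
scene (np.float64(260.5), np.int64(217)) [ 0.4962 -0.0104] in spot -0.1629 -0.0417
side (np.float64(326.0), np.int64(230)) [ 0.5006 -0.0132] in spot -0.1581 -0.0438
```

Run:
```python
from m import *
from workcell import bot, hand, kinematics, get_obs, vision
WP=SPOT-.065*RX
for ax,th in [(WP+[-.003,.002],.65),(SPOT-.018*RX,.72)]:
    p,q=pose2(ax,th,0);print(p.round(4),kinematics.solve_ik(p,q).round(2))
    bot.servo_line(p,q,.035);o=get_obs();print(o["time_s"],o["position"].round(4),o["wrist_force"].round(2))
look(vision,5)
```

```text
[0.5768 0.0172 0.0084] [0.01 0.54 2.34 3.08 0.39 1.6 ]
13.4167 [0.5768 0.0172 0.0084] [-0.34 -0.67 -1.32]
[0.627  0.0083 0.0086] [-0.01  0.6   2.27  3.05  0.45  1.61]
15.025 [0.6269 0.0083 0.0086] [-1.78 -0.45 -0.68]
```

View pics/scene_5.png

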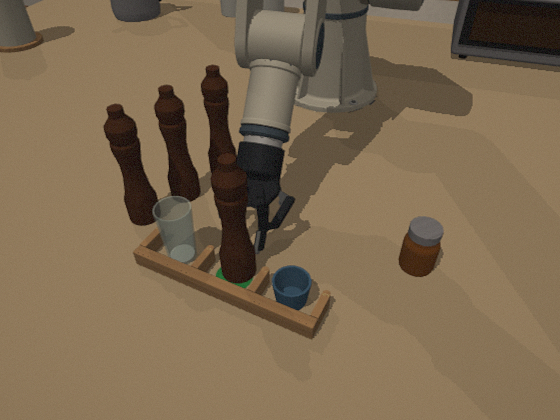

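View pics/side_5.png

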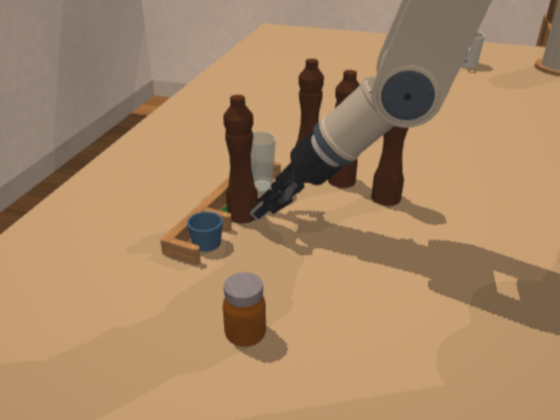

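Run:
```python
from m import *
where(5,(215,225,257,300),(225,160,258,228))
f=np.load("scene_5.npz")["frame"];cv2.imwrite("pics/s5c.png",cv2.resize(f[150:340,120:340,::-1],None,fx=3,fy=3,interpolation=cv2.INTER_CUBIC))
```

```text
scene (np.float64(238.5), np.int64(282)) [0.6469 0.0061] in spot -0.0163 -0.0029
side (np.float64(238.5), np.int64(222)) [0.6569 0.0086] in spot -0.0068 0.0011
```

View pics/s5c.png

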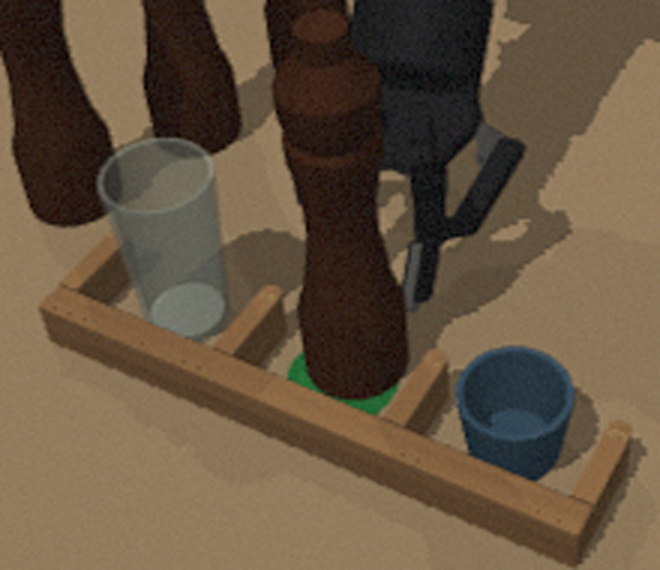

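Run:
```python
from m import *
from workcell import bot, hand, kinematics, get_obs, vision
d=.0
q=None
p0=np.array(get_obs()["position"])
bot.servo_line(p0+np.r_[.012*RX,0],None,.03);d=.012
while d<.028:
    o=get_obs();print(round(d,4),o["time_s"],o["position"].round(4),o["wrist_force"].round(2))
    if o["wrist_force"][0]<-5: break
    d+=.002;bot.servo_line(p0+np.r_[d*RX,0],None,.03)
look(vision,6)
f=np.load("scene_6.npz")["frame"];cv2.imwrite("pics/s6c.png",cv2.resize(f[150:340,120:340,::-1],None,fx=3,fy=3,interpolation=cv2.INTER_CUBIC))
f=np.load("side_6.npz")["frame"];cv2.imwrite("pics/d6c.png",cv2.resize(f[80:270,140:340,::-1],None,fx=3,fy=3,interpolation=cv2.INTER_CUBIC))
```

```text
0.012 15.675 [0.6393 0.0064 0.0089] [ 0.58 -0.51  0.99]
0.014 15.925 [0.641  0.0062 0.0087] [-0.22  0.02 -0.18]
0.016 16.175 [0.6428 0.0059 0.0087] [-1.36  0.3  -0.49]
0.018 16.425 [0.6448 0.0056 0.0086] [-1.15  0.56  0.39]
0.02 16.675 [0.6453 0.0054 0.008 ] [-8.15  2.13  4.62]
```

View pics/s6c.png

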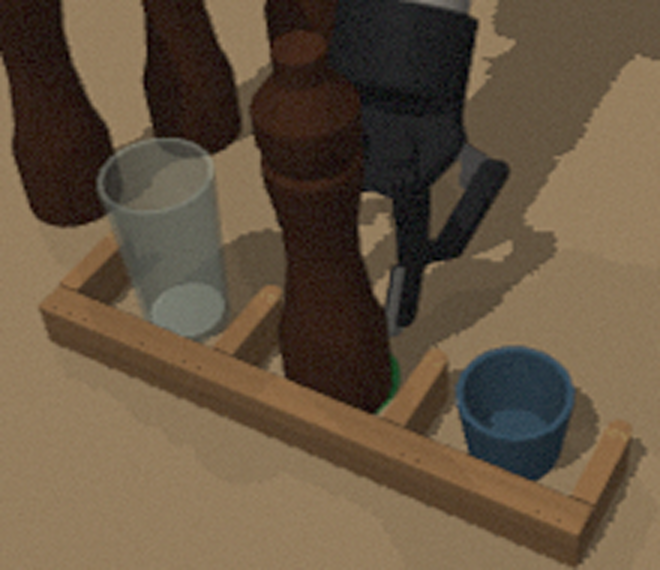

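View pics/d6c.png

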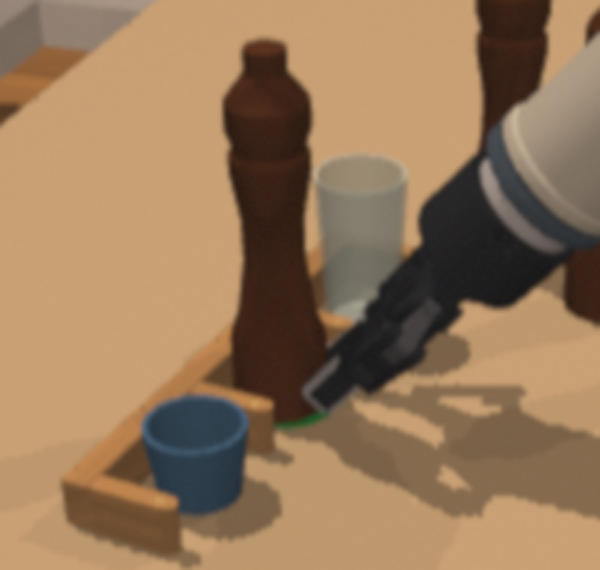

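The force jumped to about 8 N as the mill met the rail. I'll back straight off and check.

Run:
```python
from m import *
from workcell import bot, hand, kinematics, get_obs, vision
p0=np.array(get_obs()["position"])
bot.servo_line(p0-np.r_[.06*RX,-.004],None,.05)
o=get_obs();print(o["time_s"],o["position"].round(4),o["wrist_force"].round(2))
look(vision,7)
f=np.load("scene_7.npz")["frame"];cv2.imwrite("pics/s7c.png",cv2.resize(f[150:340,120:340,::-1],None,fx=3,fy=3,interpolation=cv2.INTER_CUBIC))
f=np.load("side_7.npz")["frame"];cv2.imwrite("pics/d7c.png",cv2.resize(f[80:270,140:340,::-1],None,fx=3,fy=3,interpolation=cv2.INTER_CUBIC))
C=load("scene");D=load("side")
# predicted silhouettes vs measured dark spans at z=40 mm for a mill at rail, centred
for n,c in (("scene",C),("side",D)):
    f=np.load(f"{n}_7.npz")["frame"].astype(int).sum(2)
    for z in (.035,.1,.2):
        e=np.array([*(SPOT+.004*RX),z]);u,v=proj(c,e);row=f[int(round(v))]<(130 if n=="scene" else 150)
        i=int(round(u));a=b=i
        while row[a-1]:a-=1
        while row[b+1]:b+=1
        m=(a+b)/2
        # offset along spot y per pixel
        g=proj(c,e+[.01*-RX[1],.01*RX[0],0])-proj(c,e)
        print(n,z,"pred",u.round(1),"meas",m,a,b,"du per 10mm y",g.round(1))
```

```text
18.1583 [0.5865 0.0144 0.0121] [ 0.81 -0.35  0.73]
scene 0.035 pred 230.0 meas 231.0 214 248 du per 10mm y [5.6 2.3]
scene 0.1 pred 226.3 meas 227.0 215 239 du per 10mm y [6.  2.3]
scene 0.2 pred 219.3 meas 222.5 207 238 du per 10mm y [6.7 2.2]
side 0.035 pred 232.2 meas 232.5 218 247 du per 10mm y [-2.8  2.7]
side 0.1 pred 230.5 meas 231.0 222 240 du per 10mm y [-2.9  2.6]
side 0.2 pred 227.6 meas 229.0 221 237 du per 10mm y [-3.1  2.2]
```

View pics/s7c.png

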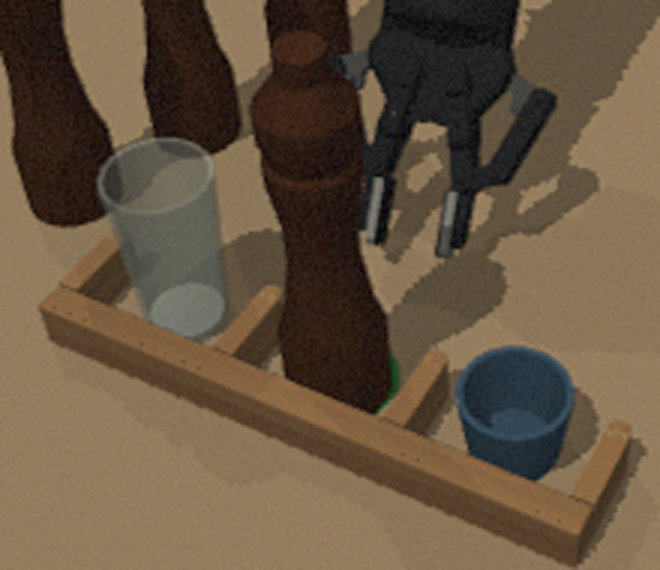

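View pics/d7c.png

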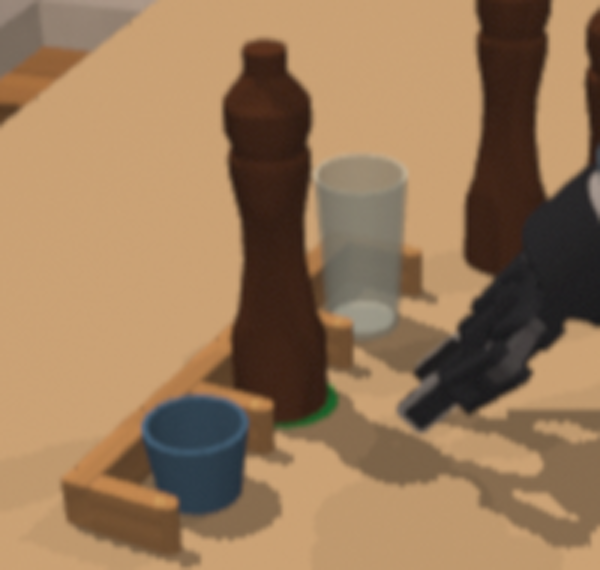

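Run:
```python
from workcell import bot, hand_in
bot.dwell(.3);hand_in()
```

```text
the job is handed in; nothing more can be done
```

I pushed the leftmost mill into the green-disc bay until it met the back rail, backed the fingers off, and handed the job in at about 18.5 s. I used two fingertips about 34 mm apart, touching it roughly 20 mm above the counter, and it stayed upright in every picture.

**Last checks**
- **At the rail:** the wrist force jumped to about 8 N when the mill met the rail. The picture after backing off looks the same as the one at contact.
- **Position:** in both cameras the mill's outline at 35 and 100 mm height is within about 1 px (roughly 2 to 3 mm) of where a mill centred in the bay and touching the rail should be. At 200 mm it was 3 px off in the scene view and 1.4 px in the side view; I did not measure the tilt separately.
- **Bystanders:** the pot and tumbler look unmoved in the last close-ups. The arm and gripper stayed clear of the jar, which looked unmoved partway through, but I did not look at it again at the end.

**Checks that disagreed**
- **Fingertip position:** the cameras showed the tips about 10 mm behind the TCP instead of 17 mm ahead of it. I set the push height from the pictures.
- **Side-view base position:** inside the bay the side view put the base about 9 mm from the scene view. A divider hid the bottom edge there, so I went by the scene view and the force at the rail.

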